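Set a plywood blank on the sawing board for its cut

ROBOT

A 6-joint arm with a two-finger parallel gripper is mounted at the origin on the work surface. World frame = base frame: x ahead of the robot, y to its left, z up, the work surface at z = 0. Lengths are in m, angles in degrees, forces in N, time in s.
With the tool pointing down it reaches from about 0.4 to 0.825 m from the base axis. Payload 7 kg.
Tool frame: the origin (TCP) lies at the very end of the fingers, on their centre line; the grasp point (between the pads) lies 19 mm behind it (ctrl.grip_depth is the distance from the TCP to the grasp point, in m); z points along the fingers, y is the line along which they close (so a half turn about z gives the same grasp; the last joint's range is limited). The gripper opens to 88 mm and grips with 3 to 60 N. Pads are 19 mm wide; open, the fingers measure 130 mm over their backs; the gripper's body (78 mm by 193 mm) begins 47 mm behind the grasp point.
Start: joints at [85.033, 20.546, 0.682, 0, -70.136, -16.507], TCP at [0.247, 0.628, 0.227] pointing down, gripper open.
Joint ranges: [-176.03, 176.03], [-82.01, 121.73], [-58.28, 71.71], [-173.87, 95.51], [-174.79, -0.11], [-173.66, 173.66]. Speed limits (degrees/s): [136.94, 136.94, 172.46, 180, 180, 180].

INTERFACE

Orientations are given as [roll, pitch, yaw] about the fixed x, y, z axes, in that order (R = Rz(yaw) Ry(pitch) Rx(roll)).
In Python, from plant import get_obs, eyes, ctrl, spotter gives the robot as it stands.
- The arm moves only by the shell command python3 -m crank 'ROWS'. ROWS is JSON, one flat list of numbers, 7 for each row, row after row: the turn, a rotation vector about the tool's x, y, z in rad, then the shift along the tool's x, y, z in mm, then the opening, from 0 (shut) to 1 (fully open). A call has 1 to 5 rows; each row shifts and turns the commanded pose from where the row before left it, along the tool's axes as they then stand; what a row does not reach is not made up. A row lasts 1/8 s, in which the tool goes at most 62.5 mm and 10.7 degrees, less where a joint would pass 70% of its speed; a pose out of reach is approached as far as the arm can. A call is refused whole if a number of a shift passes 62.5 or a number of a turn 0.188, either way. A call with a gripper value outside its range is refused whole. The fingers move at their own pace and stop on an object; the grip force is fixed at half the most. Time passes only in rows, so rows that do not move let the fingers close. It gives the time, the measured TCP pose, the force, the opening and the grip force at its end, in the units of the state.
- get_obs(): the state, without advancing time (a new reading comes with each control period).
- eyes.snapshot(name): name is "scene" or "top" or "wrist"; returns the picture (480x640x3 uint8, blue, green, red); there is no depth.
- eyes.camera_model(name): a dict with "fx", "fy", "cx", "cy" (pixels), "extrinsics" (4x4, takes a point from camera to world coordinates). Camera axes: x right, y down, z forward; pixel columns grow to the right and rows downward; lengths in m; the calibration is good to about 2 mm. A picture is of the moment at which its call begins: read the wrist's pose just before it. camera_model takes no time and is no camera call; for the wrist camera it gives the pose at the moment of the call.
- ctrl.close_job(): hands the job in; it is judged then, once.
Trained networks look in the newest picture that a camera, given by its name, has taken for a name from the list of things; names that differ only in an ending like _2 or _b are one class to them, and where a whole thing is asked for, a point or a joint stands for the part that bears it (a point fixed in the world has none). Each returns a list of dicts, best first, with "p" (0 to 1); they miss things now and then, are a little off and sometimes report something else, mostly with a low value. They report only what shows in the picture. A call takes as long as a camera call. They do not tell look-alikes from the thing itself.
- spotter.outline_of(camera, target): "region" (480x640 bool, what is visible of it) and "rect" ([left, top, width, height] in pixels, round what is visible of it).
- spotter.place_of(camera, target): "location" ([column, row] in pixels: a listed point, or the origin of a listed thing).
The state is a dict: "clock": time; "joint_pos": joint angles; "qvel": joint speeds; "tau": joint torques, N m; "tool_pos": TCP position; "orientation": TCP orientation; "force": force on the tool from outside, world axes, zero at the start; "moment": the same for the moment, N m; "opening": finger opening in m; "gripper_force": force on a finger pad.
Only numpy, scipy, OpenCV 4.12 (cv2) and the standard library are available. Lean on these libraries where they do the work, as an engineer would, in place of code of your own. Each camera call takes 0.05 s, during which the arm holds its last target. There are 200 camera calls.

TASK

Set the thin plywood blank up for sawing: push it (do not lift, tip or pick it up) until its long edge lies flat along the raised stop at the back of the sawing board and its marked end hangs out over the board's right-hand end, as seen from the robot, with the pencil line about 10 mm clear of the board's end so that the saw can pass. Leave it lying there at rest, and leave the tools and other things on the bench where they are.

Things in the scene. Friction and masses are not known exactly. Their poses are not given: they have to be found in the camera images.
- board: The sawing board (bench hook), fixed to the bench: brown wooden board 240 mm (x) by 400 mm (y), top face at z = 30 mm, with a darker wooden stop along its whole far (+x) edge. Origin: centre of the underside, on the bench. Axes: +x points away from the robot towards the stop, +y to the robot's left, up to 0.2 rad askew.
- stop (a point): Middle of the foot of the stop's upright near face, on the board's top face: the face is the plane x = +85 mm in the board's frame. The stop runs from there to x = +120 mm over the board's full length; its top is 30 mm above the board's top face.
- board_end (a point): Middle of the upper edge of the board's right-hand (-y) end, past which the blank must hang: the plane y = -200 mm in the board's frame.
- blank: The thin pale plywood blank, loose, flat on the board: 90 mm (x) by 180 mm (y) by 6 mm thick, about 65 g. Origin: centre of the underside, 30 mm above the bench. It starts off the stop and up to 0.2 rad askew, wholly on the board. Its +x long edge goes against the stop; its -y end is the marked end that goes out over the board's right-hand end.
- line (a point): Middle of the dark pencil line across the blank's top face: the line runs along the blank's x over its whole width, 45 mm from its marked (-y) end, i.e. at y = -45 mm in the blank's frame. When set, it lies 10 mm beyond the board's end (y = -210 mm in the board's frame), and the blank hangs out by 55 mm.
- back_right (a point): Corner of the blank at its +x edge and marked (-y) end, half way up its thickness.
- back_left (a point): Corner of the blank at its +x edge and unmarked (+y) end, half way up its thickness.
- offcut: Bystander: loose pale wooden block 60 x 35 x 18 mm high lying on the left-hand part of the board, 30 mm or more clear of the blank's starting place. Origin: centre of the underside.
- pencil: Bystander: flat green carpenter's pencil, 172 mm long (y), 11 mm wide, 7 mm high, on the bench between robot and board. Origin: centre of the underside.
- glue: Bystander: standing yellow glue bottle, 58 mm in diameter, 190 mm high, either to the right of the board, clear of the place the blank's end will take, or to the left of the left end of the stop. Origin: centre of the underside.
- jar: Bystander: standing glass jar with a steel cap, 68 mm in diameter, 85 mm high, in the other of the two places named for the glue bottle. Origin: centre of the underside.
- saw: Bystander: tenon saw lying flat on the bench behind the stop, about 400 mm long (y), 90 mm wide, 22 mm high. Origin: middle of its length, on the bench.
- square: Bystander: try square lying on the bench to the right of the board's near half, stock 115 mm along x, blade 150 mm along -y, 16 mm high. Origin: centre of the stock's underside.
- rule: Bystander: folded wooden rule, 236 mm (x) by 34 mm by 15 mm high, on the bench left of the board. Origin: centre of the underside.
- mallet: Bystander: wooden mallet lying on the bench farther left, head 85 x 130 x 65 mm high, handle 250 mm towards the robot (-x). Origin: centre of the head's underside.
Mind the look-alikes: they are no part of the job. There is more than one size of the blank; the job needs the smaller.

How it is judged:
By the outcome, as a careful person would: the job done as asked, in the order asked, and still so for the second after the job is handed in, with the robot touching nothing.
It also fails if it takes over 51 s, if anything falls off the work surface, if the arm or the gripper's body presses on something with over 40 N, if the wrist force passes 120 N, or if a joint passes its speed limit or range.

## Working session

There is one attempt and no reset: what is moved stays moved. The work goes in short steps, Python scripts to look and compute and a shell command to move; the robot and the scene stay as the last step left them, time stands still between calls to the robot, and variables do not carry over. Pictures are saved under pics/ and viewed, at most 10 in all, crops included, and the job is handed in when it is done.

```bash
mkdir -p pics; ls; python3 - <<'E'
from plant import get_obs, eyes, ctrl, spotter
import cv2,numpy as np
o=get_obs();print(o)
for c in ("top","scene"):
    im=eyes.snapshot(c);cv2.imwrite(f"pics/{c}0.png",im)
    m=eyes.camera_model(c);print(c,m)
    for t in ["board","stop","board_end","blank","line","back_right","back_left","offcut","glue","jar"]:
        print(t,[(np.round(d["location"],1).tolist(),round(d["p"],2)) for d in spotter.place_of(c,t)[:3]])
print(get_obs()["clock"])
E
```

```text
pics
{'clock': 0.0, 'joint_pos': array([ 8.50325773e+01,  2.05921997e+01,  6.35670309e-01, -2.07901501e-02,
       -7.01355232e+01, -1.65076768e+01]), 'qvel': array([-0.03324171, -0.04130022,  0.01710613, -0.00889941,  0.0311226 ,
       -0.01483757]), 'tau': array([-2.19939524e-03, -5.82714057e+01,  2.93045068e+01,  6.99713588e+00,
        6.66299660e-03, -1.72754790e-04]), 'tool_pos': array([0.24695027, 0.62769614, 0.22562635]), 'orientation': array([ 1.79906188e+02, -7.42024460e-03, -2.14821735e+01]), 'force': array([-0.15241455,  0.00507758,  0.20326466]), 'moment': array([-0.00973121, -0.01886172,  0.00178982]), 'gripper_force': 0.0, 'opening': 0.08762747793024532}
top {'fx': 588.761127467871, 'fy': 588.761127467871, 'cx': 309.82534426153734, 'cy': 241.2097292865884, 'extrinsics': array([[-2.19053202e-02, -9.77718761e-01,  2.08773038e-01,
         2.10921078e-01],
       [-9.99759875e-01,  2.15456994e-02, -3.99680785e-03,
         7.07664677e-02],
       [-5.90407099e-04, -2.08810458e-01, -9.77955952e-01,
         1.36811009e+00],
       [ 0.00000000e+00,  0.00000000e+00,  0.000
[... 705 characters left out ...]
],
       [ 0.47762472,  0.67041659, -0.56781707,  0.78722096],
       [ 0.00728398, -0.64930085, -0.76049678,  1.03142802],
       [ 0.        ,  0.        ,  0.        ,  1.        ]])}
board [([282.6, 234.1], 0.68), ([248.9, 183.5], 0.45)]
stop [([252.3, 242.0], 0.7)]
board_end [([248.1, 184.7], 0.72), ([377.0, 304.2], 0.72)]
blank [([263.9, 209.6], 0.71), ([343.9, 136.0], 0.62)]
line [([325.3, 131.2], 0.74), ([259.7, 198.0], 0.73)]
back_right [([299.9, 141.0], 0.94), ([235.8, 195.9], 0.57)]
back_left [([265.1, 237.7], 0.95), ([376.6, 154.4], 0.77)]
offcut [([325.8, 273.8], 0.77), ([258.1, 194.7], 0.6), ([281.8, 237.1], 0.32)]
glue [([219.7, 162.0], 0.65)]
jar [([300.5, 341.1], 0.81)]
1.1
```

View pics/top0.png

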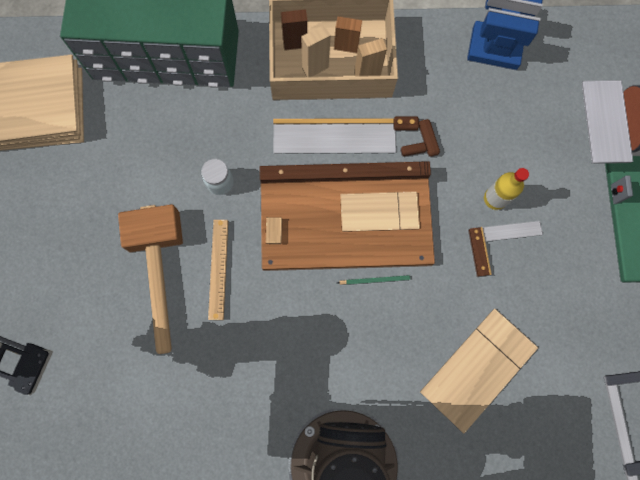

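View pics/scene0.png

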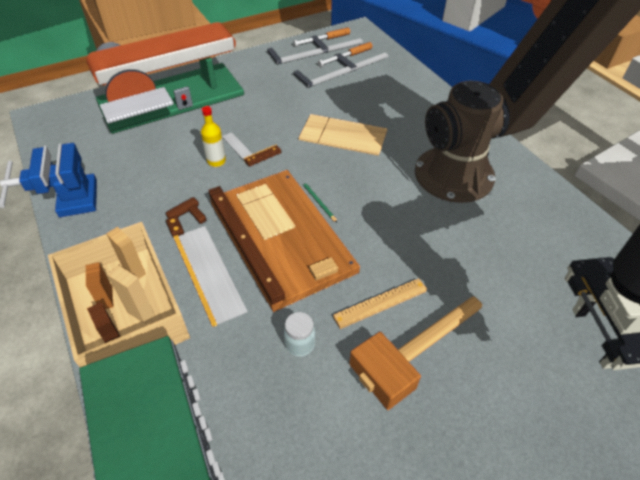

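```bash
cat > h.py <<'E'
import numpy as np,cv2
from plant import get_obs, eyes, ctrl, spotter
def w(c,uv,z,m=None):
    m=m or eyes.camera_model(c);E=m["extrinsics"]
    d=E[:3,:3]@np.array([(uv[0]-m["cx"])/m["fx"],(uv[1]-m["cy"])/m["fy"],1.]);o=E[:3,3]
    return (o+d*(z-o[2])/d[2])[:2]
E
python3 - <<'E'
from h import *
T=dict(board=(345.3,220.9,0),stop=(342.9,177.9,.03),end=(432.7,214.5,.03),blank=(382.1,209.7,.03),line=(396,210.3,.036),br=(414.6,188.9,.033),bl=(337.6,197.1,.033),off=(273.2,230.1,.03),glue=(494.4,198.4,0),jar=(218.4,180.2,0))
S=dict(board=(282.6,234.1,0),stop=(252.3,242,.03),end=(248.1,184.7,.03),blank=(263.9,209.6,.03),line=(259.7,198,.036),br=(235.8,195.9,.033),bl=(265.1,237.7,.033),off=(325.8,273.8,.03),glue=(219.7,162,0),jar=(300.5,341.1,0))
for k in T: print(k,w("top",T[k][:2],T[k][2])*1000//.1/10,w("scene",S[k][:2],S[k][2])*1000//.1/10)
E
```

```text
board [550.8 -20.9] [550.7 -28.2]
stop [648.7 -16.8] [640.1 -17.1]
end [ 554.2 -224.4] [ 566.4 -214.9]
blank [ 568.5 -106.3] [ 567.1 -106.3]
line [ 564.7 -137.9] [ 561.2 -146. ]
br [ 616.8 -185.1] [ 614.7 -187.1]
bl [600.7  -2.5] [606.3 -12.3]
off [524.9 150.1] [523.4 158.9]
glue [ 598.7 -382.5] [ 593.3 -375.9]
jar [659.4 283.9] [653.5 276.8]
```

The blank to move is the one on the board (341–419, 192–230). The larger look-alike lies on the bench near (480, 370). The glue stands at the right and the jar at the left. I'll move the arm above the blank's left end.

```bash
python3 -m crank '[0,0,0.186,0,0,-20,0.4, 0,0,0.186,0,0,-20,0.4, 0,0,0.186,0,0,-20,0.4, 0,0,0.186,0,0,-20,0.4, 0,0,0.186,0,0,-10,0.4]'
python3 -m crank '[0,0,0.186,0,0,0,0.4, 0,0,0,54,-24,0,0.4, 0,0,0,54,-24,0,0.4, 0,0,0,54,-24,0,0.4, 0,0,0,54,-24,0,0.4]'
python3 -m crank '[0,0,0,54,-24,0,0.4, 0,0,0,54,-24,0,0.4, 0,0,0,54,-24,0,0.4, 0,0,0,54,-24,0,0.4, 0,0,0,54,-24,0,0.4]'
python3 -m crank '[0,0,0,54,-24,0,0.4, 0,0,0,54,-24,0,0.4, 0,0,0,0,0,0,0.4]'
python3 - <<'E'
from h import *
o=get_obs();print(o)
im=eyes.snapshot("wrist");m=eyes.camera_model("wrist");cv2.imwrite("pics/w1.png",im);print(m)
np.save("m1.npy",m,allow_pickle=True)
for t,z in dict(stop=.03,board_end=.03,blank=.03,line=.036,back_right=.033,back_left=.033,offcut=.03).items():
    print(t,[(np.round(d["location"],1).tolist(),round(d["p"],2),(w("",d["location"],z,m)*1e3).round(1).tolist()) for d in spotter.place_of("wrist",t)[:3]])
E
```

```text
clock: 1.72
tool_pos: [0.2472, 0.6284, 0.318]
orientation: [-180.0, 0.1, -75.1]
force: [0.0, 0.4, 0.6]
opening: 0.0435
gripper_force: 0.0
clock: 2.35
tool_pos: [0.3607, 0.4188, 0.3168]
orientation: [-180.0, 0.0, -85.4]
force: [0.8, 0.8, -0.1]
opening: 0.0351
gripper_force: 0.0
clock: 2.98
tool_pos: [0.5019, 0.1592, 0.317]
orientation: [-180.0, 0.0, -85.4]
force: [1.8, 0.2, 1.0]
opening: 0.0349
gripper_force: 0.0
clock: 3.35
tool_pos: [0.5588, 0.0537, 0.3161]
orientation: [180.0, -0.0, -85.7]
force: [0.4, 0.1, -0.7]
opening: 0.0349
gripper_force: 0.0
{'clock': 3.35, 'joint_pos': array([ 2.54788616e+01,  7.21595240e+00, -5.44325659e+00,  2.35885299e-02,
       -7.73983846e+01, -2.11909026e+01]), 'qvel': array([ 3.70594673, -1.20138959, -1.05802532, -0.72131606,  0.03532325,
       -2.92628115]), 'tau': array([-1.78311668e+00, -4.03055370e+01,  3.09864628e+01,  7.63114214e+00,
       -1.48579820e-04,  7.19900317e-01]), 'tool_pos': array([0.55880186, 0.05365024, 0.31607276]), 'orientation': array([ 1.79954619e+02, -4.22779758e-02, -8.57068664e+01]), 'force': array([ 0.43761613,  0.1397764 , -0.69088908]), 'moment': array([0.12281253, 0.01335784, 0.00944355]), 'gripper_force': 0.0, 'opening': 0.03485670558355575}
{'fx': 419.15648177040947, 'fy': 419.15648177040947, 'cx': 315.91830657299374, 'cy': 240.64784021534385, 'extrinsics': array([[-0.99710025, -0.07270802, -0.02246418,  0.5620137 ],
       [-0.07607572,  0.95971234,  0.27048977, -0.01781977],
       [ 0.00189237,  0.27141439, -0.96246072,  0.47478501],
       [ 0.        ,  0.        ,  0.        ,  1.        ]])}
stop [([237.5, 112.7], 0.82, [641.2, -21.3])]
board_end []
blank [([319.8, 36.0], 0.86, [563.6, -98.6])]
line []
back_right []
back_left [([268.0, 129.6], 0.61, [609.3, -7.2])]
offcut [([337.8, 275.3], 0.74, [523.9, 145.8])]
```

View pics/w1.png

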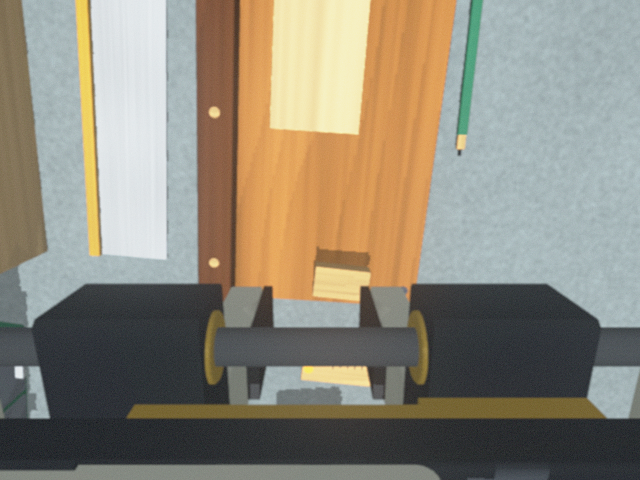

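```bash
python3 - <<'E'
from h import *
# top-view edges: upscaled crop, and rectified map of board top plane
im=cv2.imread("pics/top0.png");m=eyes.camera_model("top");E=np.linalg.inv(m["extrinsics"])
def px(x,y,z):
    p=E@[x,y,z,1];return [m["fx"]*p[0]/p[2]+m["cx"],m["fy"]*p[1]/p[2]+m["cy"]]
# rectified at z=.03: out col = (0.25 - y)*1200, row=(0.70-x)*1200... 1.5 px/mm
s=1500
src=[(.70,.22),(.70,-.28),(.40,-.28),(.40,.22)]
P=np.float32([px(x,y,.03) for x,y in src]);Q=np.float32([[(.22-y)*s,(.70-x)*s] for x,y in src])
cv2.imwrite("pics/rect.png",cv2.warpPerspective(im,cv2.getPerspectiveTransform(P,Q),(750,450),flags=cv2.INTER_CUBIC))
E
```

```text
(no output)
```

View pics/rect.png

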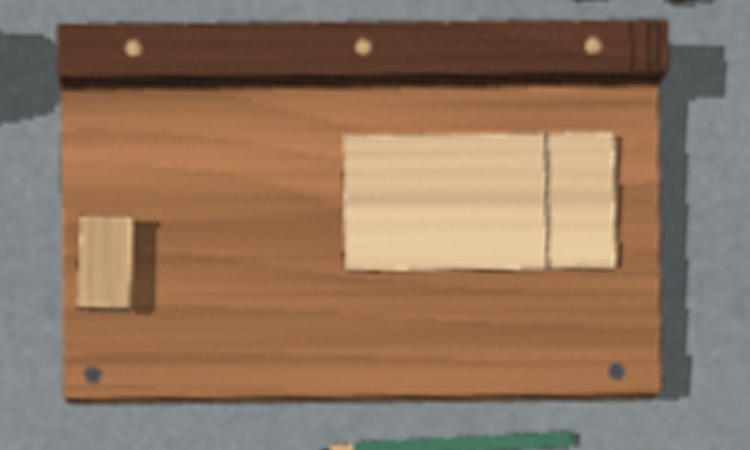

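The wrist view shows the stop foot at column 238 and the blank's left end at row 131. In the rectified view (1.5 px/mm) the blank's corners are (343,136), (614,132), (618,269) and (345,270). The stop foot is at row ~86 and the board's end at column ~659. So the blank must move about 86 mm in -y and about 33 mm in +x, and it is nearly parallel to the stop already.

```bash
python3 -m crank '[0,0,0.066,20,-5,40,0.4, 0,0,0,0,0,60,0.4, 0,0,0,0,0,60,0.4, 0,0,0,0,0,60,0.4, 0,0,0,0,0,40,0.4]'
python3 -m crank '[0,0,0,0,0,0,0.4, 0,0,0,0,0,0,0.4]'
```

```text
clock: 4.38
tool_pos: [0.5631, 0.038, 0.0542]
orientation: [179.9, -0.0, -89.1]
force: [0.2, 1.1, 0.5]
opening: 0.035
gripper_force: 0.0
clock: 4.62
tool_pos: [0.5655, 0.0383, 0.0583]
orientation: [-179.9, 0.0, -89.1]
force: [-0.0, -0.1, 0.7]
opening: 0.0352
gripper_force: 0.0
```

```bash
python3 -m crank '[0,0,0,0,0,12,0.4, 0,0,0,0,0,10,0.4, 0,0,0,0,0,3,0.4, 0,0,0,0,0,0,0.4, 0,0,0,0,0,0,0.4]'
```

```text
clock: 5.25
tool_pos: [0.5645, 0.0376, 0.0318]
orientation: [-180.0, 0.0, -89.2]
force: [0.4, 0.5, 0.4]
opening: 0.0349
gripper_force: 0.0
```

```bash
python3 -m crank '[0,0,0,20,0,0,0.4, 0,0,0,12,0,0,0.4, 0,0,0,12,0,0,0.4, 0,0,0,12,0,0,0.4, 0,0,0,12,0,0,0.4]'
python3 -m crank '[0,0,0,12,0,0,0.4, 0,0,0,12,0,0,0.4, 0,0,0,12,0,0,0.4, 0,0,0,8,0,0,0.4, 0,0,0,5,0,0,0.4]'
python3 -m crank '[0,0,0,0,0,0,0.4, 0,0,0,0,0,0,0.4]'
python3 - <<'E'
from h import *
im=eyes.snapshot("top");m=eyes.camera_model("top");E=np.linalg.inv(m["extrinsics"])
cv2.imwrite("pics/top1.png",im)
im=eyes.snapshot("wrist");cv2.imwrite("pics/w2.png",im);m=eyes.camera_model("wrist")
for c in("top","wrist"):
  for t,z in dict(board_end=.03,stop=.03,line=.036,back_right=.033,back_left=.033).items():
    print(c,t,[(np.round(d["location"],1).tolist(),round(d["p"],2),(w(c,d["location"],z)*1e3).round(1).tolist()) for d in spotter.place_of(c,t)[:3]])
E
```

```text
clock: 5.88
tool_pos: [0.5654, -0.0313, 0.0316]
orientation: [-180.0, 0.0, -89.2]
force: [-0.3, 0.3, 0.5]
opening: 0.0349
gripper_force: 0.4
clock: 6.5
tool_pos: [0.566, -0.0799, 0.0316]
orientation: [-180.0, 0.0, -89.2]
force: [-0.7, 0.1, 1.0]
opening: 0.0348
gripper_force: 0.6
clock: 6.75
tool_pos: [0.5658, -0.0793, 0.0315]
orientation: [180.0, -0.0, -89.2]
force: [0.4, 0.9, -0.2]
opening: 0.0347
gripper_force: 0.0
top board_end []
top stop [([343.5, 180.1], 0.69, [643.3, -18.0])]
top line [([429.0, 207.9], 0.8, [568.9, -215.4]), ([497.9, 349.8], 0.74, [239.0, -347.7])]
top back_right [([493.8, 310.8], 0.81, [325.9, -347.1]), ([449.1, 188.4], 0.75, [616.3, -266.6])]
top back_left [([422.3, 388.0], 0.95, [160.1, -175.0])]
wrist board_end []
wrist stop []
wrist line []
wrist back_right []
wrist back_left [([199.9, 280.1], 0.83, [610.5, -91.3])]
```

View pics/w2.png

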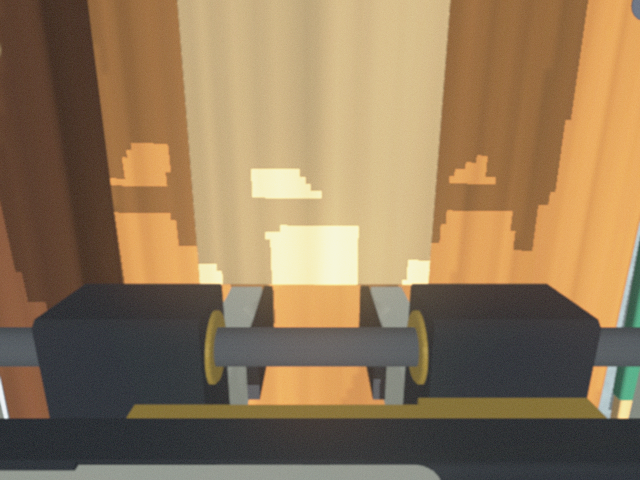

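The wrist view shows the blank's end flush against both fingers (row ~284), with its sides parallel to the stop.

```bash
cat >> h.py <<'E'
def rect(im,name,y0=-.04,y1=-.30,x0=.70,x1=.50,s=3000,z=.03,cam="top"):
    m=eyes.camera_model(cam);E=np.linalg.inv(m["extrinsics"])
    def px(x,y):
        p=E@[x,y,z,1];return [m["fx"]*p[0]/p[2]+m["cx"],m["fy"]*p[1]/p[2]+m["cy"]]
    src=[(x0,y0),(x0,y1),(x1,y1),(x1,y0)]
    P=np.float32([px(*q) for q in src]);Q=np.float32([[(y0-y)*s,(x0-x)*s] for x,y in src])
    r=cv2.warpPerspective(im,cv2.getPerspectiveTransform(P,Q),(int((y0-y1)*s+.5),int((x0-x1)*s+.5)),flags=cv2.INTER_CUBIC)
    cv2.imwrite(name,r);return r
E
python3 -c "
from h import *
rect(cv2.imread('pics/top1.png'),'pics/r1.png',x1=.42,s=2500)"
```

```text
(no output)
```

View pics/r1.png

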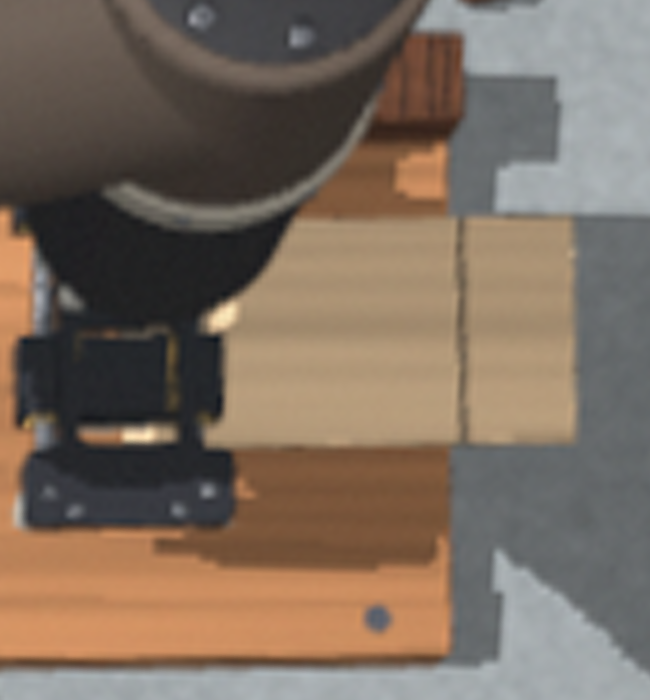

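The rectified view has the line at column 462.5 and the board's end at 451. That is about 3.3 mm clear after the parallax correction, so I'll push 6.5 mm more. Then I'll lift and move to the near edge with the fingers open.

```bash
python3 -m crank '[0,0,0,3,0,0,0.4, 0,0,0,3.5,0,0,0.4, 0,0,0,0,0,0,0.4, 0,0,0,0,0,0,0.4, 0,0,0,-10,0,0,0.4]'
python3 -m crank '[0,0,0,-10,0,-20,0.4, 0,0,0,0,0,-50,1, 0,0,-0.186,0,0,-10,1, 0,0,-0.186,0,0,0,1, 0,0,-0.186,0,0,0,1]'
python3 -m crank '[0,0,-0.186,0,0,0,1, 0,0,-0.186,0,0,0,1, 0,0,-0.186,0,0,0,1, 0,0,-0.186,0,0,0,1, 0,0,-0.186,0,0,0,1]'
python3 -m crank '[0,0,-0.075,0,0,0,1, 0,0,0,0,0,0,1, 0,0,0,0,0,0,1]'
```

```text
clock: 7.98
tool_pos: [0.5658, -0.076, 0.0315]
orientation: [180.0, -0.0, -89.3]
force: [-0.5, 0.8, 0.6]
opening: 0.0347
gripper_force: 0.0
clock: 8.6
tool_pos: [0.5658, -0.0652, 0.112]
orientation: [-180.0, -0.0, -56.9]
force: [0.3, 0.3, -0.2]
opening: 0.0697
gripper_force: 0.0
clock: 9.22
tool_pos: [0.5657, -0.0652, 0.1116]
orientation: [-180.0, 0.0, -3.6]
force: [-0.2, 0.6, -0.6]
opening: 0.0876
gripper_force: 0.0
clock: 9.6
tool_pos: [0.5658, -0.0656, 0.1116]
orientation: [-180.0, -0.0, 0.3]
force: [-0.5, 0.5, 0.1]
opening: 0.0876
gripper_force: 0.0
```

```bash
python3 -m crank '[0,0,0,-40,40,0,1, 0,0,0,-41,40,0,1, 0,0,0,0,40,40,1, 0,0,0,0,0,25,1, 0,0,0,0,0,0,1]'
python3 -m crank '[0,0,0,0,0,5,1, 0,0,0,0,0,8,1, 0,0,0,0,0,0,1, 0,0,0,0,0,0,1]'
```

```text
clock: 10.22
tool_pos: [0.4839, -0.1867, 0.0451]
orientation: [-180.0, 0.2, 0.2]
force: [0.1, -0.2, 0.2]
opening: 0.0875
gripper_force: 0.0
clock: 10.72
tool_pos: [0.4858, -0.1862, 0.0339]
orientation: [180.0, -0.0, 0.4]
force: [-0.1, -0.4, 0.7]
opening: 0.0874
gripper_force: 0.0
```

```bash
python3 -m crank '[0,0,0,15,0,1,1, 0,0,0,10,0,0,1, 0,0,0,10,0,0,1, 0,0,0,8,0,0,1, 0,0,0,6,0,0,1]'
python3 -m crank '[0,0,0,4,0,0,1, 0,0,0,2,0,0,1, 0,0,0,0,0,0,1, 0,0,0,0,0,0,1]'
python3 - <<'E'
from h import *
rect(eyes.snapshot("top"),"pics/r2.png",x1=.42,s=2500)
E
```

```text
clock: 11.35
tool_pos: [0.5348, -0.1861, 0.0325]
orientation: [-180.0, 0.0, 0.4]
force: [-1.5, 0.5, 2.3]
opening: 0.0877
gripper_force: 1.3
clock: 11.85
tool_pos: [0.5407, -0.186, 0.0326]
orientation: [-180.0, -0.0, 0.4]
force: [-0.1, 0.6, 0.0]
opening: 0.088
gripper_force: 0.0
```

View pics/r2.png

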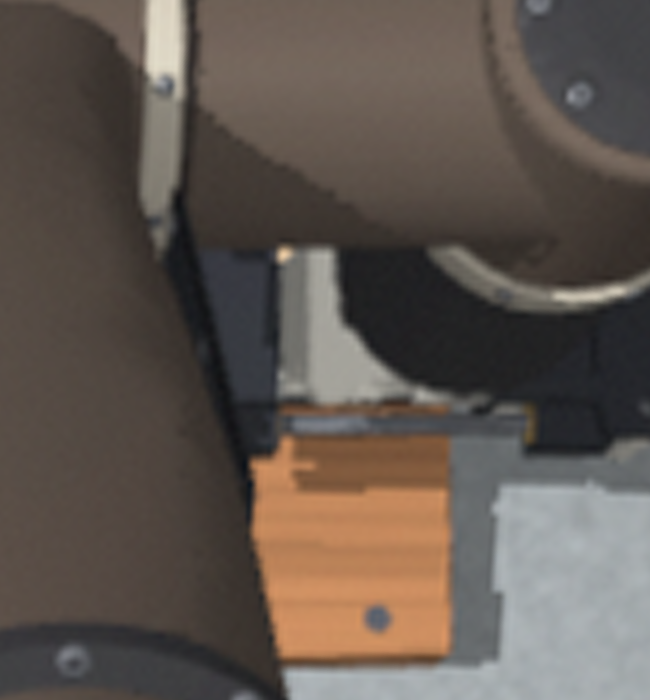

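The arm hides the blank here and there's no stop contact force yet. I'll creep forward and watch the force.

```bash
for i in 1 2 3; do :; done
python3 -m crank '[0,0,0,1,0,0,1, 0,0,0,0,0,0,1]'
python3 -m crank '[0,0,0,1,0,0,1, 0,0,0,0,0,0,1]'
python3 -m crank '[0,0,0,0.7,0,0,1, 0,0,0,0,0,0,1]'
```

```text
clock: 12.15
tool_pos: [0.5415, -0.186, 0.0325]
orientation: [-180.0, 0.0, 0.4]
force: [-0.3, -0.2, 0.2]
opening: 0.0876
gripper_force: 0.2
clock: 12.4
tool_pos: [0.5426, -0.1861, 0.0326]
orientation: [180.0, -0.0, 0.4]
force: [0.3, 0.2, 0.0]
opening: 0.0875
gripper_force: 0.2
clock: 12.65
tool_pos: [0.5433, -0.1861, 0.0326]
orientation: [-180.0, -0.0, 0.4]
force: [0.0, -0.5, 0.1]
opening: 0.0876
gripper_force: 0.2
```

```bash
python3 -m crank '[0,0,0,1,0,0,1, 0,0,0,0,0,0,1]'
python3 -m crank '[0,0,0,0.7,0,0,1, 0,0,0,0,0,0,1]'
```

```text
clock: 12.9
tool_pos: [0.5441, -0.1861, 0.0325]
orientation: [180.0, 0.0, 0.4]
force: [-1.7, -0.2, 1.6]
opening: 0.0879
gripper_force: 0.7
clock: 13.15
tool_pos: [0.5442, -0.1861, 0.0324]
orientation: [-180.0, 0.1, 0.3]
force: [-3.1, -0.6, 3.0]
opening: 0.0878
gripper_force: 2.3
```

```bash
python3 -m crank '[0,0,0,1,0,0,1, 0,0,0,0,0,0,1]'
python3 -m crank '[0,0,0,1,0,0,1, 0,0,0,0,0,0,1]'
```

```text
clock: 13.4
tool_pos: [0.5443, -0.1861, 0.0324]
orientation: [-180.0, 0.2, 0.3]
force: [-7.3, -0.2, 4.9]
opening: 0.0874
gripper_force: 4.0
clock: 13.65
tool_pos: [0.5444, -0.1861, 0.0323]
orientation: [-180.0, 0.3, 0.3]
force: [-9.7, 1.3, 7.5]
opening: 0.0874
gripper_force: 5.5
```

The blank is seated on the stop. I'll back off, lift and look.

```bash
python3 -m crank '[0,0,0,-4,0,0,1, 0,0,0,-10,0,0,1, 0,0,0,-20,0,0,1, 0,0,0,-20,0,-50,1, 0,0,0,-40,0,-60,1]'
python3 -m crank '[0,0,0,-20,-30,-60,1, 0,0,0,0,-60,-60,1, 0,0,0,0,-60,0,1, 0,0,0,0,-60,0,1, 0,0,0,0,-60,0,1]'
python3 -m crank '[0,0,0,0,-60,0,1, 0,0,0,0,-60,0,1, 0,0,0,0,0,0,1, 0,0,0,0,0,0,1]'
python3 - <<'E'
from h import *
rect(eyes.snapshot("top"),"pics/r3.png",x1=.54,s=2900,z=.033)
for t,z in dict(board_end=.03,stop=.03,line=.036,back_right=.033,back_left=.033).items():
    print(t,[(np.round(d["location"],1).tolist(),round(d["p"],2),(w("top",d["location"],z)*1e3).round(1).tolist()) for d in spotter.place_of("top",t)[:3]])
E
```

```text
clock: 14.28
tool_pos: [0.458, -0.1866, 0.1352]
orientation: [180.0, 0.0, 0.4]
force: [1.5, 0.1, 1.8]
opening: 0.0875
gripper_force: 0.0
clock: 14.9
tool_pos: [0.4386, 0.0663, 0.2329]
orientation: [-179.9, -0.1, 0.4]
force: [0.4, -0.3, 0.3]
opening: 0.0875
gripper_force: 0.0
clock: 15.4
tool_pos: [0.4377, 0.1843, 0.2321]
orientation: [-180.0, 0.0, 0.4]
force: [-0.8, 0.3, -0.9]
opening: 0.0874
gripper_force: 0.0
board_end [([432.1, 212.9], 0.7, [558.2, -223.2])]
stop [([341.5, 179.9], 0.56, [643.9, -13.2])]
line [([501.2, 348.5], 0.76, [241.7, -355.3]), ([431.8, 199.4], 0.72, [589.4, -223.3])]
back_right [([452.4, 179.0], 0.77, [639.3, -276.1]), ([494.6, 308.1], 0.66, [331.9, -349.4]), ([478.1, 252.8], 0.31, [460.0, -322.5])]
back_left [([421.5, 387.1], 0.89, [162.1, -173.3]), ([376.4, 179.5], 0.87, [642.1, -95.8])]
```

View pics/r3.png

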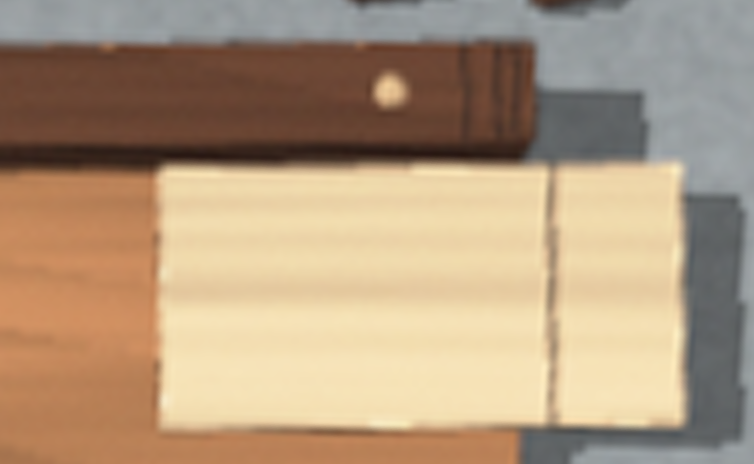

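The final view has the line at column 551 and the board's end at 520. The line is about 9.5 mm clear after the parallax correction, and the back edge (rows 162–165) lies along the foot of the stop. I'm handing it in.

```bash
python3 -c "
from plant import ctrl;print(ctrl.close_job())"
```

```text
the job is handed in; nothing more can be done
None
```

I pushed the blank flat against the stop, with the pencil line about 9.5 mm beyond the board's right-hand end (from the last top-camera picture), and handed the job in at about 16 s; I felt no contact with anything else but did not re-check the other things' positions.

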